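Trip test of a kitchen power console

TASK

Do the monthly safety test on the power console with the orange lever: press its yellow test button right in, so that the lever drops, and let the button go. Then lift the orange lever all the way back up until it stays there by itself. Leave the console with the blue lever, which must stay on, alone, and do not shift the mug, the glass or the lemon that stand beside the consoles.

Things in the scene. Friction and masses are not known exactly. Their poses are not given: they have to be found in the camera images.
- unit_orange: Power console with orange lever (the one to test), fixed. Sloping white face 180 (up-slope) x 170 mm on a pedestal. Origin: worktop height, 110 mm straight below the face's centre. In its axes (z up, front to -x) the face slopes 35 deg, low in front: normal (-sin35,0,cos35), up-slope (cos35,0,sin35). Button and a white socket disc on the +y half, lever on the -y half (40 mm from the middle).
- orange_button (a joint): Yellow sprung test button of the orange console, m: 0 out, 0.008 fully in (straight into the face). Takes 1.2 to 4 N, plus up to 3 N from the lever's linkage. Pressed more than about 5 mm it tips the lever over centre, which then drops in about 0.5 s; it springs back when let go.
- orange_button_top (a point): Centre of that button's top, a disc 24 mm across standing 12 mm out of the face. A grey visor plate (50 mm wide, 55 mm out from the face, at right angles to it) stands 22 mm up-slope of the button's centre and overhangs it: press along the face's normal (35 deg from vertical), not from straight above.
- orange_lever (a joint): Lever of the orange console, rad: 0 = up (on; leaning 15 deg back from vertical, away from the front, held by its weight); 1.745 = dropped (off; pointing to the front, 5 deg above level). Turns about the unit's y axis. About 0.25 kg, no latch: before vertical (above 0.26) it falls to the front, beyond it it falls back to 0. Lifting takes 2 to 3 N at the grip.
- orange_grip (a point): Centre of the lever's orange grip, a cylinder 22 mm thick, 30 mm long, lying along the unit's y axis on a 12 mm steel rod. Moves with the lever on a circle of 85 mm radius about orange_pivot; 43 mm out from the face at both ends of the swing. Free for 45 mm beyond both its ends.
- orange_pivot (a point): Point of the lever's axis (along the unit's y) in the lever's mid-plane, 12 mm beneath the face. With p the joint value and a = 0.698 + p, the grip is at pivot + 85 mm x (up-slope x cos a + normal x sin a).
- unit_blue: Power console with blue lever (to be left alone), fixed. Sloping white face 180 (up-slope) x 170 mm on a pedestal. Origin: worktop height, 110 mm straight below the face's centre. In its axes (z up, front to -x) the face slopes 35 deg, low in front: normal (-sin35,0,cos35), up-slope (cos35,0,sin35). Button and a white socket disc on the +y half, lever on the -y half (40 mm from the middle).
- blue_button (a joint): Yellow sprung test button of the blue console, m: 0 out, 0.008 fully in (straight into the face). Takes 1.2 to 4 N, plus up to 3 N from the lever's linkage. Pressed more than about 5 mm it tips the lever over centre, which then drops in about 0.5 s; it springs back when let go.
- blue_button_top (a point): Centre of that button's top, a disc 24 mm across standing 12 mm out of the face. A grey visor plate (50 mm wide, 55 mm out from the face, at right angles to it) stands 22 mm up-slope of the button's centre and overhangs it: press along the face's normal (35 deg from vertical), not from straight above.
- blue_lever (a joint): Lever of the blue console, rad: 0 = up (on; leaning 15 deg back from vertical, away from the front, held by its weight); 1.745 = dropped (off; pointing to the front, 5 deg above level). Turns about the unit's y axis. About 0.25 kg, no latch: before vertical (above 0.26) it falls to the front, beyond it it falls back to 0. Lifting takes 2 to 3 N at the grip.
- blue_grip (a point): Centre of the lever's blue grip, a cylinder 22 mm thick, 30 mm long, lying along the unit's y axis on a 12 mm steel rod. Moves with the lever on a circle of 85 mm radius about blue_pivot; 43 mm out from the face at both ends of the swing. Free for 45 mm beyond both its ends.
- blue_pivot (a point): Point of the lever's axis (along the unit's y) in the lever's mid-plane, 12 mm beneath the face. With p the joint value and a = 0.698 + p, the grip is at pivot + 85 mm x (up-slope x cos a + normal x sin a).
- mug_mid (a point): White mug to the right of the consoles, 79 mm across, 89 mm high, loose, bystander; point at mid-height.
- glass_mid (a point): Clear tumbler to the left of the consoles, 80 mm across, 91 mm high, loose, bystander; point at mid-height.
- lemon_mid (a point): Lemon between and in front of the consoles, 71 x 53 x 51 mm, loose, bystander; its centre.

How it is judged:
On the way, in this order (a step that is already met when the one before it is completed fails the run):
1. the orange console's test button is pressed in (more than 5 mm) while the lever has not yet dropped (value of joint orange_button above 0.005 m and value of joint orange_lever below 1.2 rad), for 0.02 s.
2. the orange lever has dropped to its lower stop, with the fingers off the console, and the button is out again (value of joint orange_lever above 1.6 rad and value of joint orange_button below 0.0015 m and contact force between the fingers and unit_orange below 0.3 N), for 0.05 s.
3. the orange lever is lifted back to its upper stop (value of joint orange_lever below 0.12 rad), for 0.2 s.
At the end, for the whole second after the job is handed in: The orange lever rests up (within 0.12 rad of its upper stop, not moving), its test button is out (within 1.5 mm), the blue console's lever is still up and its button out (value of joint each of orange_lever, blue_lever below 0.12 rad and velocity of joint orange_lever between -0.2 and 0.2 rad/s and value of joint each of orange_button, blue_button below 0.0015 m); the robot touches nothing.
It fails at once if the blue console's lever is moved or its button pressed (value of joint blue_lever above 0.2 rad or value of joint blue_button above 0.003 m).
It fails at once if the mug, glass or lemon is shifted by more than 30 mm (distance of any of mug_mid, glass_mid, lemon_mid from where it was at the start of the episode above 0.03 m).
It also fails if it takes over 45 s, if anything falls off the work surface, if the arm or the gripper's body presses on something with over 40 N, if the wrist force passes 120 N, or if a joint passes its speed limit or range.

ROBOT

A 6-joint arm with a two-finger parallel gripper is mounted at the origin on the work surface; the furniture and walls round the work are solid. World frame = base frame: x ahead of the robot, y to its left, z up, the work surface at z = 0. Lengths are in m, angles in rad, forces in N, time in s.
With the tool pointing down it reaches from about 0.275 to 0.75 m from the base axis. Payload 10.2 kg.
Tool frame: the origin (TCP) lies midway between the tips of the shut fingers; the grasp point (between the pads) lies 19 mm behind it (env.hold_point_z is the distance from the TCP to the grasp point, in m); x points along the fingers, z is the direction in which the jaws open and shut, and the axes are right-handed (so a half turn about x gives the same grasp; the last joint's range is limited). The gripper opens to 85 mm and grips with 20 to 120 N. Pads are 22 mm wide; open, the fingers measure 114 mm over their backs; the gripper's body (76 mm by 85 mm) begins 54 mm behind the grasp point. The pads swing forward as they close: fully open they stand 13 mm farther back than shut.
Start: joints at [1.019, 0.313, 1.498, -0, 1.331, -0.223], TCP at [0.17, 0.497, 0.231] pointing down, gripper open.
Joint ranges: [-2.94, 2.94], [-0.97, 2.17], [0.19, 2.56], [-1.23, 4.37], [0.02, 3.11], [-2.88, 2.88]. Speed limits (rad/s): [2.39, 2.39, 3.01, 3.14, 3.14, 3.14].

INTERFACE

Orientations are given as a unit quaternion [x, y, z, w].
In Python, from bench import env, kinematics, monitor, eyes, job gives the robot as it stands. The module is installed in compiled form; this text tells all that it offers. Calls block until the motion is done:
- env.reach(position, orientation): joint-space move of the TCP to a pose.
- env.movel(position, velocity=0.15, frame=None, guard=None): straight line of the TCP; frame=None keeps the orientation; velocity is the mean speed in m/s. With guard (N) it stops when the force on the tool has changed by that much, and returns True; else False.
- env.set_joints(angles): joint-space move.
- env.release() and env.close_gripper(effort=None): open the fingers fully, or close them until they stop; effort is the grip in N (None keeps the last).
- env.hold(seconds).
- kinematics.ik(position, orientation): joint angles nearest the present ones, or None.
- monitor.sense(): the state.
- eyes.grab_frame(name): name is "scene" or "top"; returns a dict with "frame" (420x560x3 uint8, red, green, blue), "mtx" (3x3 intrinsics, pixels), "view" (4x4, takes a point from world to camera coordinates). Camera axes: x right, y down, z forward; pixel columns grow to the right and rows downward; lengths in m; the calibration is good to about 2 mm. A picture is of the moment at which its call begins. There is no depth.
A pose or a line that the arm cannot do raises env.MotionError and nothing moves.
- job.hand_in(): hands the job in, once; it reports no verdict.
The state is a dict: "clock": time; "joints": joint angles; "qvel": joint speeds; "joint_efforts": joint torques, N m; "position": TCP position; "ee_rot": TCP orientation; "contact_force": force on the tool from outside, world axes, zero at the start; "ft_torque": the same for the moment, N m; "finger_gap": opening from 0.0 (shut) to 1.0 (fully open).
Only numpy, scipy, OpenCV 4.12 (cv2) and the standard library are available. Lean on these libraries where they do the work, as an engineer would, in place of code of your own. Each camera call takes 0.05 s, during which the arm holds its last target.

## Working session

There is one attempt and no reset: what is moved stays moved. The work goes in short steps, each a Python script; the robot and the scene stay as the last script left them, time stands still between calls to the robot, and variables do not carry over. Pictures are saved under pics/ and viewed, and the job is handed in when it is done.

```bash
mkdir -p pics; python3 - <<'E'
from bench import env, kinematics, monitor, eyes, job
import cv2
for n in("scene","top"):
    f=eyes.grab_frame(n); cv2.imwrite(f"pics/{n}0.png",f["frame"][:,:,::-1]); print(n,f["mtx"].tolist(),f["view"].round(4).tolist())
s=monitor.sense();print(s["clock"],s["position"],s["ee_rot"],s["contact_force"],env.hold_point_z)
E
```

```text
scene [[452.2564905510048, 0.0, 284.4395319186462], [0.0, 452.2564905510048, 207.50142729697805], [0.0, 0.0, 1.0]] [[-0.536, -0.844, -0.0178, 0.2557], [-0.3535, 0.2435, -0.9032, 0.309], [0.7667, -0.4778, -0.4289, 1.2733], [0.0, 0.0, 0.0, 1.0]]
top [[380.83886936028404, 0.0, 282.8826751210426], [0.0, 380.83886936028404, 205.88009892448554], [0.0, 0.0, 1.0]] [[0.0195, -0.9998, 0.0008, -0.033], [-0.9761, -0.0193, -0.2163, 0.5591], [0.2163, 0.0034, -0.9763, 1.1462], [0.0, 0.0, 0.0, 1.0]]
0.1 [0.16941597 0.49667728 0.2308012 ] [-0.41157065  0.57546471  0.41126997  0.57472339] [-0.31638936  0.22370534  0.3941929 ] 0.0187
```

View pics/scene0.png

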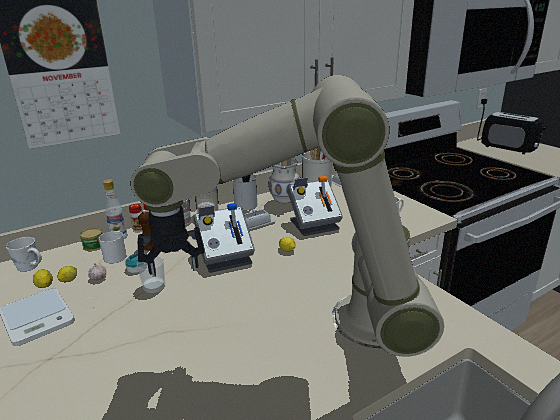

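View pics/top0.png

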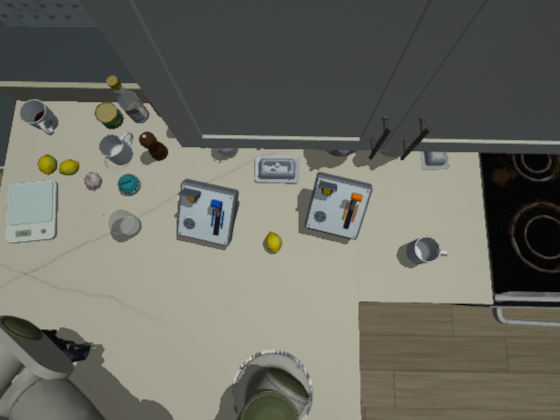

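```bash
python3 - <<'E'
import cv2,numpy as np
a=cv2.imread("pics/top0.png")[165:250,295:385]; b=cv2.imread("pics/scene0.png")[165:245,275:355]
cv2.imwrite("pics/crop_t.png",cv2.resize(a,None,fx=7,fy=7,interpolation=cv2.INTER_CUBIC))
cv2.imwrite("pics/crop_s.png",cv2.resize(b,None,fx=7,fy=7,interpolation=cv2.INTER_CUBIC))
E
```

```text
(no output)
```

View pics/crop_t.png

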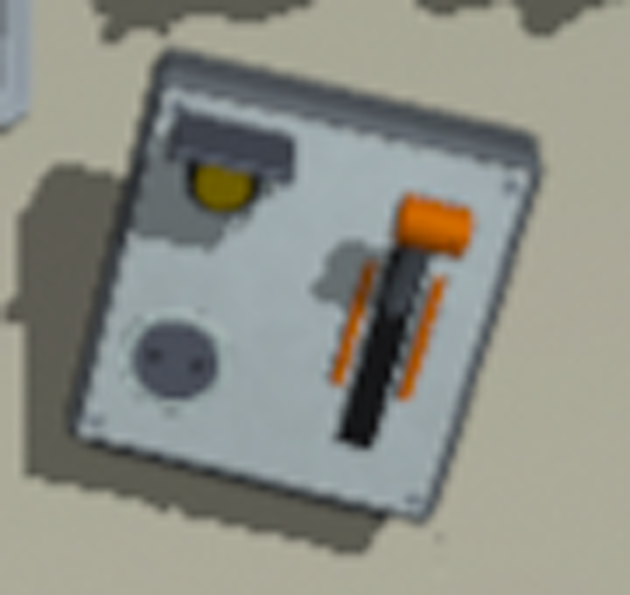

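View pics/crop_s.png

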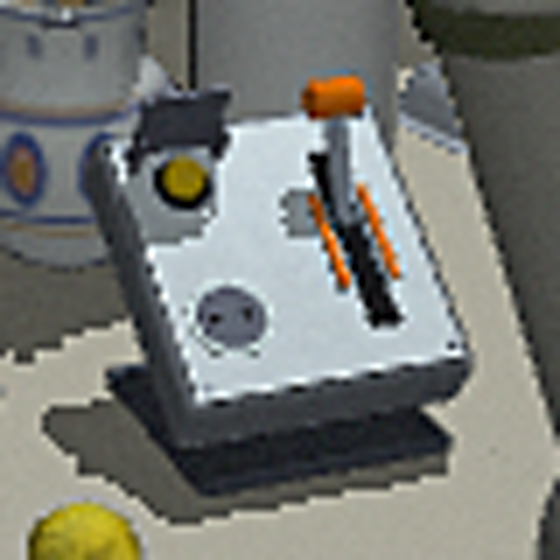

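```bash
cat > h.py <<'E'
from bench import env, kinematics, monitor, eyes, job
import cv2, numpy as np
from scipy.optimize import least_squares
from scipy.spatial.transform import Rotation as R
def ray(f,uv):
    V=f["view"]; d=V[:3,:3].T@np.linalg.solve(f["mtx"],[uv[0],uv[1],1.]); c=-V[:3,:3].T@V[:3,3]; return c,d/np.linalg.norm(d)
def onz(f,uv,z):
    c,d=ray(f,uv); return c+d*(z-c[2])/d[2]
def onplane(f,uv,p,n):
    c,d=ray(f,uv); return c+d*((p-c)@n)/(d@n)
def tri(f1,u1,f2,u2):
    A=np.zeros((3,3));b=np.zeros(3);rs=[ray(f1,u1),ray(f2,u2)]
    for c,d in rs:
        P=np.eye(3)-np.outer(d,d);A+=P;b+=P@c
    p=np.linalg.solve(A,b);return p,[np.linalg.norm((np.eye(3)-np.outer(d,d))@(p-c)) for c,d in rs]
def proj(f,p):
    q=f["view"][:3,:3]@p+f["view"][:3,3]; q=f["mtx"]@q; return q[:2]/q[2]
E
python3 - <<'E'
from h import *
t=eyes.grab_frame("top"); s=eyes.grab_frame("scene")
def hsv(f): return cv2.cvtColor(f["frame"],cv2.COLOR_RGB2HSV)
def corners(f,x0,y0,x1,y1):
    h=hsv(f); g=f["frame"].astype(int)
    m=((g[:,:,2]>=g[:,:,0]-2)&(g.min(2)>135)).astype(np.uint8)
    w=np.zeros_like(m); w[y0:y1,x0:x1]=m[y0:y1,x0:x1]
    w=cv2.morphologyEx(w,cv2.MORPH_OPEN,np.ones((2,2)))
    cs,_=cv2.findContours(w,0,1); c=max(cs,key=cv2.contourArea)
    hl=cv2.convexHull(c); q=None
    for e in np.arange(1,15,.5):
        q=cv2.approxPolyDP(hl,e,True)
        if len(q)<=4: break
    return q[:,0].tolist()
print("top",corners(t,300,170,378,245)); print("scene",corners(s,283,175,350,232))
def blob(f,lo,hi,x0,y0,x1,y1):
    m=cv2.inRange(hsv(f),lo,hi); w=np.zeros_like(m); w[y0:y1,x0:x1]=m[y0:y1,x0:x1]
    _,l,st,ce=cv2.connectedComponentsWithStats(w)
    return [(st[i].tolist(),ce[i].round(2).tolist()) for i in range(1,len(st)) if st[i,4]>8]
for f,b in((t,(295,165,385,250)),(s,(275,165,355,235))):
    print("or",blob(f,(3,150,120),(17,255,255),*b)); print("ye",blob(f,(18,150,60),(35,255,255),*b))
E
```

```text
top [[324, 180], [367, 190], [356, 236], [309, 224]]
scene [[329, 183], [341, 214], [304, 222], [298, 201]]
or [([352, 193, 10, 8, 60], [356.48, 196.6]), ([352, 205, 6, 17, 23], [354.61, 213.13]), ([343, 208, 4, 12, 15], [344.27, 213.27])]
ye [([323, 189, 8, 6, 39], [326.21, 191.46])]
or [([319, 176, 8, 5, 34], [322.71, 177.97]), ([319, 193, 6, 13, 14], [321.71, 199.36]), ([326, 192, 6, 13, 13], [328.77, 198.0])]
ye [([298, 188, 6, 6, 25], [300.72, 190.12])]
```

```bash
cat > pose.py <<'E'
from h import *
t=eyes.grab_frame("top"); s=eyes.grab_frame("scene")
o=lambda x,y,a,b:((x+.5)/7-.5+a,(y+.5)/7-.5+b)
hi=.11+.09*np.sin(np.radians(35)); lo=.11-.09*np.sin(np.radians(35))
c=[onz(t,o(160,88,295,165),hi),onz(t,o(533,178,295,165),hi),onz(t,o(425,515,295,165),lo),onz(t,o(78,432,295,165),lo)]
for p in c: print(p.round(4))
print("w",np.linalg.norm(c[0]-c[1]),np.linalg.norm(c[2]-c[3]),"l",np.linalg.norm(c[0]-c[3]),np.linalg.norm(c[1]-c[2]))
C=np.mean(c,axis=0)
yv=(c[0]-c[1])+(c[3]-c[2]); xv=(c[0]-c[3])+(c[1]-c[2])
print("yaws",np.degrees(np.arctan2(yv[1],yv[0]))-90,np.degrees(np.arctan2(xv[1],xv[0])))
d=np.array([xv[0]+yv[1],xv[1]-yv[0]]); yaw=np.arctan2(d[1],d[0]);print("C",C,"yaw",np.degrees(yaw))
sc=[onz(s,o(455,348,275,165),lo),onz(s,o(205,400,275,165),lo)]
print("scene low corners",sc[0],sc[1])
M=R.from_euler('z',yaw).as_matrix(); a=np.radians(35)
U=M@[np.cos(a),0,np.sin(a)];N=M@[-np.sin(a),0,np.cos(a)];Y=M[:,1]
g,e=tri(t,(356.48,196.6),s,(322.71,177.97)); 
loc=lambda p:np.array([(p-C)@U,(p-C)@Y,(p-C)@N])
print("grip",g,e,"uyn",loc(g))
b=onplane(s,(300.72,190.12),C+.012*N,N);print("btn scene",b,loc(b))
b2,e=tri(t,(326.21,191.9),s,(300.72,190.12));print("btn tri",b2,e,loc(b2))
E
python3 pose.py
```

```text
[ 0.6262 -0.1226  0.1616]
[ 0.59   -0.2786  0.1616]
[ 0.4616 -0.2499  0.0584]
[ 0.496  -0.095   0.0584]
w 0.1601190325434345 0.15865239616570367 l 0.16840764440861875 0.16726235577334175
yaws -12.78373627981425 -12.272581092788252
C [ 0.54346659 -0.18650664  0.11      ] yaw -12.551871130142114
scene low corners [ 0.47769484 -0.25222395  0.05837812] [ 0.50378084 -0.10387172  0.05837812]
grip [ 0.56327825 -0.23228872  0.18465382] [np.float64(0.000415871798928481), np.float64(0.00041587179892848663)] uyn [ 0.06681073 -0.04038234  0.04435411]
btn scene [ 0.5855844  -0.14574997  0.14723365] [0.04777711 0.04893576 0.012     ]
btn tri [ 0.5868578  -0.1486604   0.14595661] [np.float64(0.001694207807772997), np.float64(0.0016942078077730775)] [0.04858092 0.04637163 0.00987818]
```

```bash
cat >> h.py <<'E'
yaw=np.radians(-12.55); M=R.from_euler('z',yaw).as_matrix(); a35=np.radians(35)
U=M@[np.cos(a35),0,np.sin(a35)];N=M@[-np.sin(a35),0,np.cos(a35)];Y=M[:,1]
C=np.array([.5435,-.1865,.11])+.001*U+.001*N
P=lambda u,y,n:C+u*U+y*Y+n*N
def quat(sg,tilt=0):
    x=-N; z=sg*Y; m=np.column_stack([x,np.cross(z,x),z]); return R.from_matrix(m).as_quat()
E
python3 - <<'E'
from h import *
p=P(.046,.0475,.09)
for sg in(1,-1): print(sg,kinematics.ik(p,quat(sg)),kinematics.ik(P(-.1,-.04,.04),quat(sg)))
env.close_gripper(); env.movel([.2,.45,.38],velocity=.25)
s=monitor.sense();print(s["clock"],s["position"],s["joints"],s["finger_gap"])
E
```

```text
1 [-0.54575729  0.13318827  1.91025033  0.36478608  0.54217164 -2.15770037] None
-1 [-0.54575729  0.13318827  1.91025033  0.36478608  0.54217164  0.98389228] [-0.88607397  0.22076059  2.240876    1.13639604  0.40191366 -0.10592954]
1.85 [0.19972869 0.44997672 0.37866214] [ 9.14502730e-01  1.82129853e-01  1.28831020e+00  1.25877038e-04
  1.67324156e+00 -3.27530184e-01] -0.0012940879742118613
```

```bash
python3 - <<'E'
from h import *
q=quat(-1)
env.reach(P(.044,.0475,.15),q)
s=monitor.sense();print(s["clock"],s["position"],P(.044,.0475,.15),s["joints"])
env.movel(P(.044,.0475,.06),velocity=.1)
for n in("scene","top"):
    f=eyes.grab_frame(n); b=(slice(150,260),slice(270,390)); cv2.imwrite(f"pics/{n}1.png",cv2.resize(np.ascontiguousarray(f["frame"][b][:,:,::-1]),None,fx=5,fy=5,interpolation=2))
s=monitor.sense();print(s["clock"],s["contact_force"],proj(eyes.grab_frame("scene"),s["position"]))
E
```

```text
4.2 [ 0.50546033 -0.128812    0.25965942] [ 0.50526179 -0.12932507  0.2595029 ] [-0.57696059 -0.00907722  1.92565773  0.32996279  0.67138992  1.01033983]
5.35 [-0.32112985  0.3257475  -1.04819538] [304.07601085 183.37373482]
```

View pics/scene1.png

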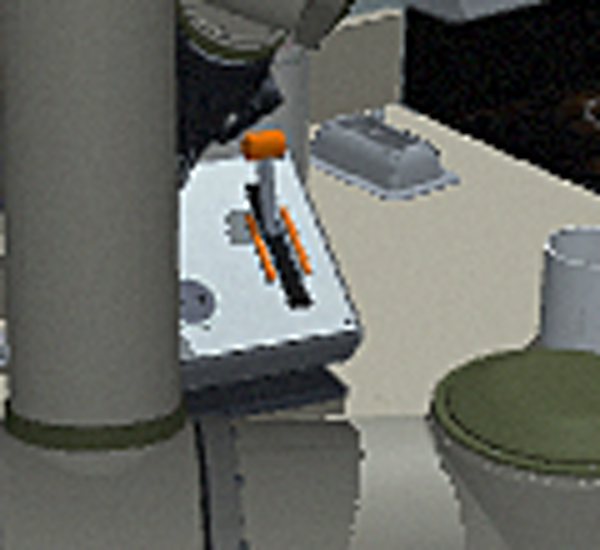

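View pics/top1.png

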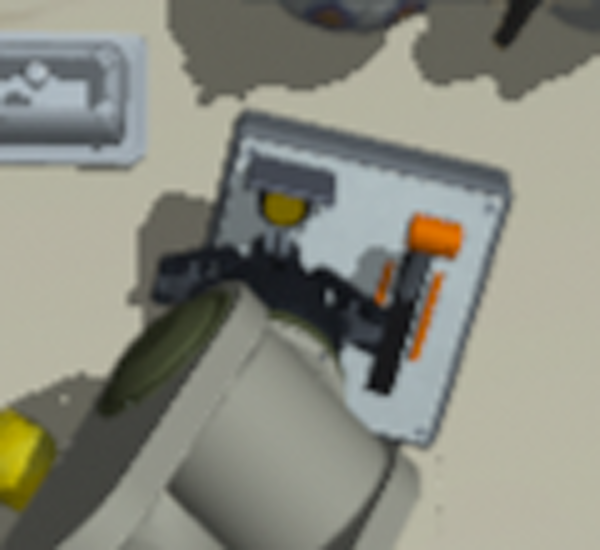

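```bash
python3 - <<'E'
from h import *
env.movel(P(.044,.0475,.02),velocity=.08)
f0=monitor.sense()["contact_force"]
for n in (.014,.012,.010,.008,.006,.005,.004,.003,.002):
    g=env.movel(P(.044,.0475,n),velocity=.03,guard=14)
    s=monitor.sense();print(n,g,round(s["clock"],2),((s["position"]-C)@N).round(4),((s["contact_force"]-f0)@N).round(2))
    if g: break
env.hold(.1)
env.movel(P(.044,.0475,.09),velocity=.15)
env.movel(P(-.06,.0475,.16),velocity=.2)
f=eyes.grab_frame("top"); cv2.imwrite("pics/top2.png",cv2.resize(np.ascontiguousarray(f["frame"][150:260,270:390,::-1]),None,fx=5,fy=5,interpolation=2))
print(monitor.sense()["clock"])
E
```

```text
0.014 False 6.4 0.014 -1.04
0.012 False 6.65 0.012 0.04
0.01 False 6.9 0.01 1.72
0.008 False 7.15 0.0081 3.78
0.006 False 7.4 0.006 3.27
0.005 False 7.65 0.005 3.51
0.004 False 7.9 0.004 3.69
0.003 False 8.15 0.003 3.79
0.002 False 8.4 0.002 4.74
10.0583
```

View pics/top2.png

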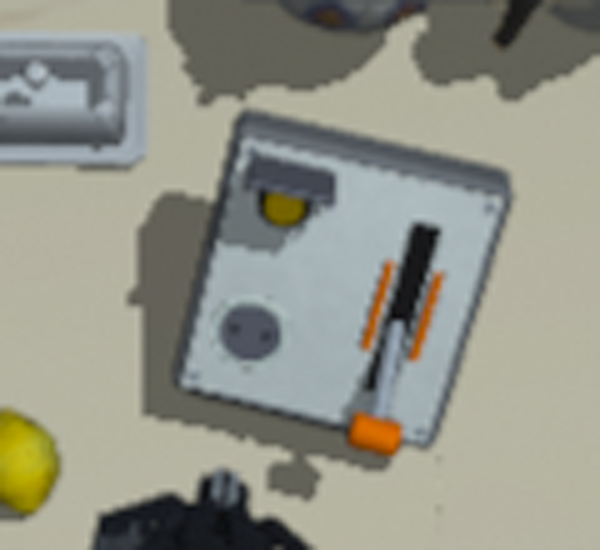

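```bash
python3 - <<'E'
from h import *
f=eyes.grab_frame("top"); G=lambda a:(.085*np.cos(a),-.012+.085*np.sin(a))
u,n=G(np.radians(140)); print("pred",proj(f,P(u,-.04,n)),"seen",345,236.8)
env.movel(P(-.112,-.04,.13),velocity=.2)
print(monitor.sense()["joints"])
env.movel(P(-.112,-.04,n-.009),velocity=.15,guard=8)
f0=monitor.sense()["contact_force"]
g=env.movel(P(u-.016,-.04,n-.009),velocity=.03,guard=1.5)
s=monitor.sense(); d=s["position"]-C
print(g,s["clock"],d@U,d@N,u,(s["contact_force"]-f0).round(2),s["joints"])
for k in("top","scene"):
    f=eyes.grab_frame(k); cv2.imwrite(f"pics/{k}3.png",cv2.resize(np.ascontiguousarray(f["frame"][150:260,270:390,::-1]),None,fx=5,fy=5,interpolation=2))
E
```

```text
pred [344.6730927  236.44504609] seen 345 236.8
[-1.03068893 -0.08040741  2.31594017  0.80318181  0.6166607   0.1568756 ]
True 12.3833 -0.08706451532815668 0.03371208389911611 -0.06511377766511313 [-0.72 -0.03 -0.65] [-0.85883239  0.23981235  2.20257171  1.09624954  0.39471789 -0.04012409]
```

View pics/top3.png

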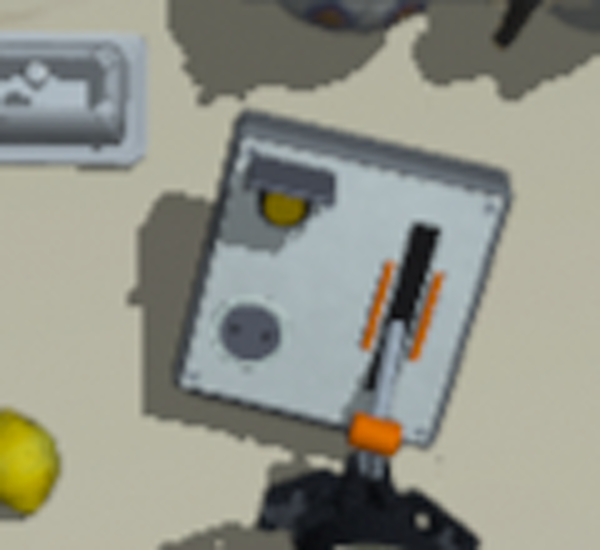

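View pics/scene3.png

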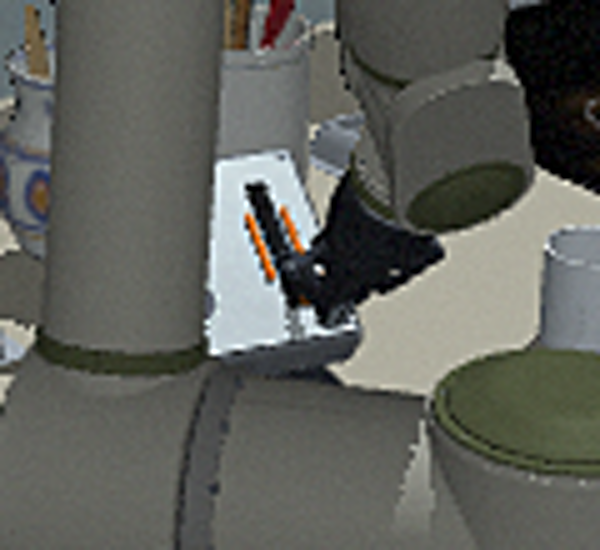

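Both views show the shut fingertips just in front of the dropped orange grip (top crop, about (375,450)). Contact came where the geometry predicted it, so I'll follow the arc.

```bash
python3 - <<'E'
from h import *
G=lambda a:(.085*np.cos(a),-.012+.085*np.sin(a))
off=-.020
for d in list(range(134,44,-6)):
    u,n=G(np.radians(d))
    try: g=env.movel(P(u+off,-.04,n-.009),velocity=.06,guard=25)
    except env.MotionError as e: print(d,"ME",e); break
    s=monitor.sense(); print(d,g,round(s["clock"],2),s["contact_force"].round(1))
    if g: break
for k in("top","scene"):
    f=eyes.grab_frame(k); cv2.imwrite(f"pics/{k}4.png",cv2.resize(np.ascontiguousarray(f["frame"][150:260,270:390,::-1]),None,fx=5,fy=5,interpolation=2))
E
```

```text
134 True 12.73 [-0.7 -0.4 -2.4]
```

View pics/top4.png

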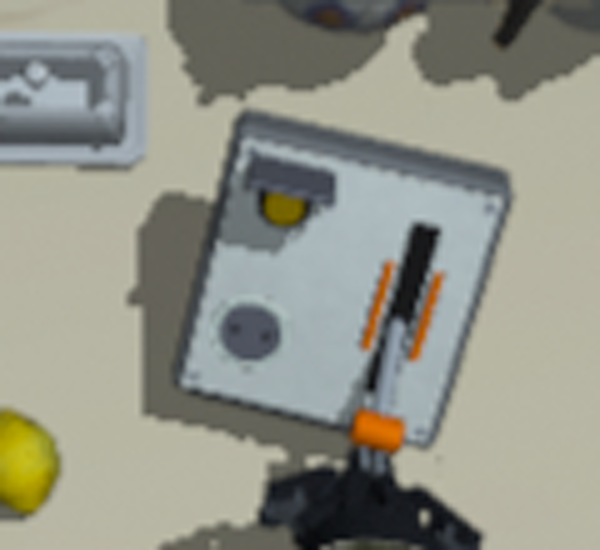

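View pics/scene4.png

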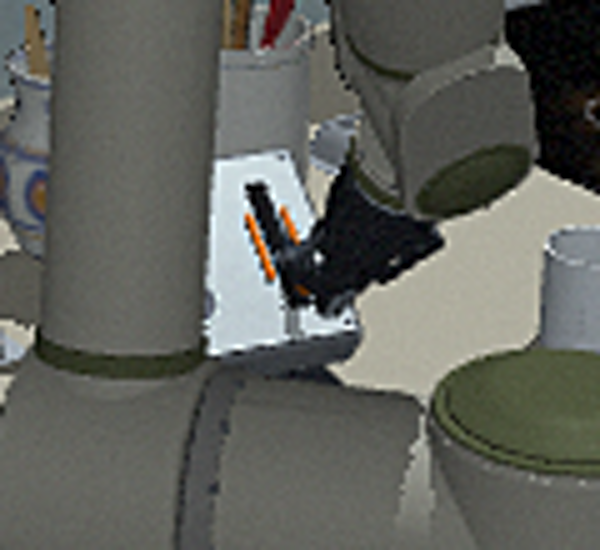

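```bash
python3 - <<'E'
from h import *
G=lambda a:(.085*np.cos(a),-.012+.085*np.sin(a))
s=monitor.sense(); d=s["position"]-C; print(d@U,d@Y,d@N,G(np.radians(134)),s["clock"],s["contact_force"],s["joints"],s["ft_torque"])
u,n=G(np.radians(134))
for k in(.5,1):
    cur=np.array([d@U,-.04,d@N]); tgt=np.array([u-.020,-.04,n-.009]); x=cur+(tgt-cur)*k
    g=env.movel(P(*x),velocity=.02,guard=25); s=monitor.sense(); e=s["position"]-C
    print(g,s["clock"],e@U,e@N,s["contact_force"].round(2))
    if g:break
E
```

```text
-0.08185900490898801 -0.03950438620605884 0.0399646644770294 (np.float64(-0.05904596148901478), np.float64(0.04914388302878535)) 12.8333 [-1.30187719 -0.51225469 -1.57839485] [-0.85505032  0.2208726   2.19107375  1.01936374  0.40843828  0.04528262] [-0.0332342   0.60734613 -0.14119919]
False 13.0833 -0.0816615746548616 0.03990287822862502 [-8.76  0.75 -2.34]
False 13.3333 -0.0814333793633448 0.039924341396312214 [-17.44   0.6    0.38]
```

```bash
python3 - <<'E'
from h import *
G=lambda a:(.085*np.cos(a),-.012+.085*np.sin(a))
env.movel(P(-.1,-.04,.034),velocity=.1)
u,n=G(np.radians(140))
env.movel(P(-.1,-.04,n-.018),velocity=.1)
g=env.movel(P(u-.0195,-.04,n-.018),velocity=.03,guard=1.2)
s=monitor.sense(); e=s["position"]-C; off=e@U-u; print(g,off,s["clock"]); off=np.clip(off,-.024,-.021)
for d in list(range(136,46,-4)):
    u,n=G(np.radians(d)); ex=-.018+.0125*np.radians(140-max(d,90))
    g=env.movel(P(u+off+.0003,-.04,n+ex),velocity=.05,guard=30)
    s=monitor.sense(); e=s["position"]-C; print(d,g,round(s["clock"],2),s["contact_force"].round(1),(e@U-u-off).round(4),(e@N-n-ex).round(4))
    if g or np.linalg.norm(s["contact_force"])>20: break
for k in("top","scene"):
    f=eyes.grab_frame(k); cv2.imwrite(f"pics/{k}5.png",cv2.resize(np.ascontiguousarray(f["frame"][150:260,270:390,::-1]),None,fx=5,fy=5,interpolation=2))
E
```

```text
True -0.022069100655656995 14.4083
136 False 14.7 [-4.4  1.4 -1.2] -0.0001 0.0002
132 False 14.98 [-5.2  1.4 -0.7] -0.0002 0.0001
128 False 15.27 [-5.   1.7 -0.1] -0.0001 0.0001
124 False 15.55 [-3.3  0.3 -0.1] 0.0003 0.0001
120 False 15.82 [-1.5  0.6 -0.4] 0.0004 0.0
116 False 16.1 [-2.2 -0.9 -2.2] 0.0003 -0.0001
112 False 16.38 [-0.5 -0.1 -0.8] 0.0003 -0.0001
108 False 16.65 [-2.6 -0.1 -1.4] 0.0003 -0.0
104 False 16.93 [-2.6 -1.3 -0.4] 0.0003 -0.0
100 False 17.2 [-2.3 -0.2 -0.3] 0.0003 -0.0
96 False 17.48 [-1.3 -1.1  0. ] 0.0003 -0.0
92 False 17.75 [-1.  -0.7  0.3] 0.0002 -0.0
88 False 18.02 [-1.5 -0.4 -1.4] 0.0003 -0.0
84 False 18.28 [-0.6 -0.6 -0.7] 0.0004 -0.0
80 False 18.55 [-0.4 -0.2 -1.3] 0.0004 -0.0
76 False 18.82 [-1.2 -0.4  0.1] 0.0004 -0.0
72 False 19.08 [-0.7  0.1 -0.4] 0.0005 -0.0
68 False 19.35 [-0.6 -1.1  0.1] 0.0005 -0.0001
64 False 19.62 [ 0.1 -0.3 -1.1] 0.0006 -0.0001
60 False 19.88 [ 0.2  1.  -0.1] 0.0005 -0.0001
56 False 20.15 [-0.6  0.4  0.8] 0.0005 -0.0001
52 False 20.42 [ 1.   0.8 -0.3] 0.0005 -0.0001
48 False 20.68 [ 0.4 -0.6  0.1] 0.0004 -0.0002
```

View pics/top5.png

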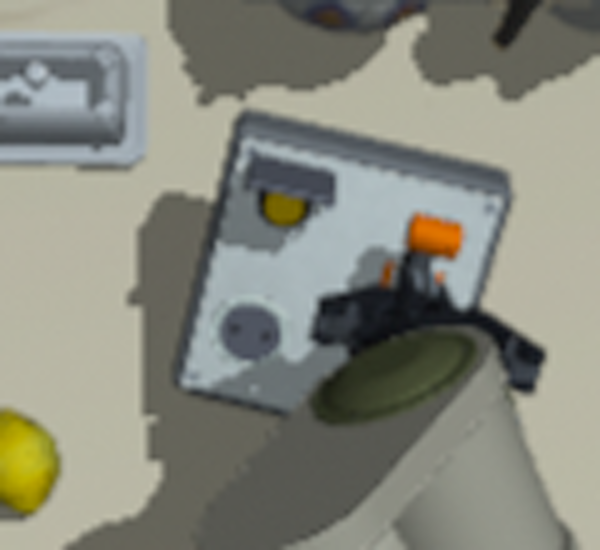

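View pics/scene5.png

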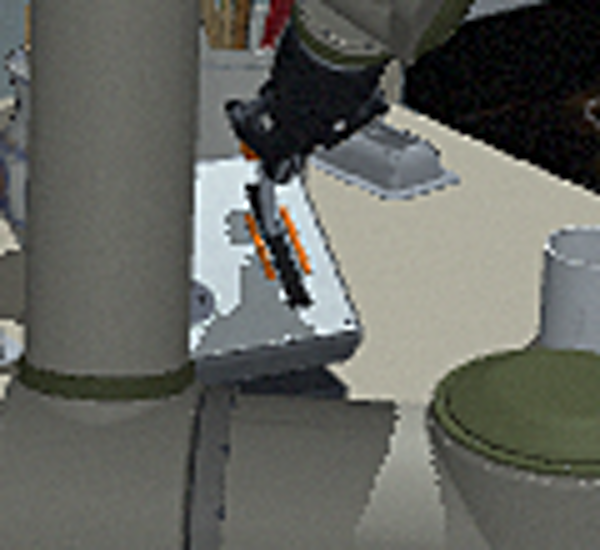

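The grip is back at its original place (top crop, about (436,236), the same as before the press), and the force is near zero. I'll back off and check.

```bash
python3 - <<'E'
from h import *
env.movel(P(-.03,-.04,.06),velocity=.12)
env.movel(P(-.10,-.0,.2),velocity=.2)
env.hold(.5)
hs=[]
for k in("top","scene"):
    f=eyes.grab_frame(k); cv2.imwrite(f"pics/{k}6.png",f["frame"][:,:,::-1])
    if k=="top":
        m=cv2.inRange(cv2.cvtColor(f["frame"],cv2.COLOR_RGB2HSV),(3,150,120),(17,255,255)); _,l,st,ce=cv2.connectedComponentsWithStats(m)
        print([c.round(2) for c,t in zip(ce[1:],st[1:]) if t[4]>8])
s=monitor.sense();print(s["clock"],s["position"],s["contact_force"],np.abs(s["qvel"]).max())
E
```

```text
[array([356.49, 196.66]), array([354.64, 213.14]), array([344.27, 213.27])]
23.05 [ 0.35182615 -0.1438192   0.21784344] [-0.51518051  0.34690249  0.00567689] 0.003260917509395716
```

View pics/top6.png

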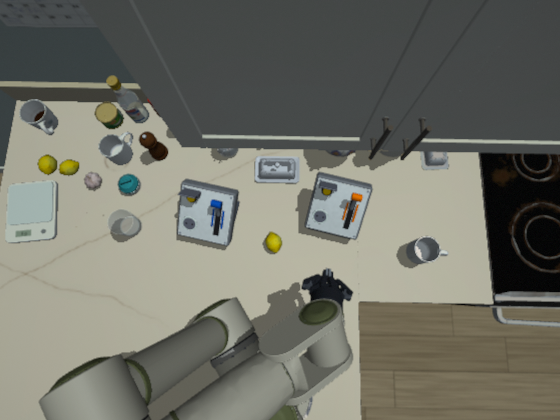

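The picture shows the orange grip at (356.5,196.7), within 0.1 px of its starting place. The button is out, the blue lever is up, the mug, glass and lemon have not moved, and the robot is clear of everything.

```bash
python3 -c "
from bench import job
job.hand_in()"
```

```text
the job is handed in; nothing more can be done
```

The safety test is done and the job is handed in, with the clock at 23 s of the 45 s allowed. I pressed the orange console's yellow button along the face normal to the end of its travel and let it go. The lever dropped, and I lifted it back up with the shut fingers.

- **First lift attempt failed:** The fingers jammed against the grip and pushed it towards its pivot, and the guard stopped the move at 25 N. I backed off and started lower, with the fingers following the grip's roll. The second lift then went up with forces of about 5 N or less.
- **Final checks:**
  - **Orange console:** The grip is within 0.1 px of where it started in the top image, and the button is out.
  - **Other things:** By eye in the top image, the blue console, mug, glass and lemon look as they were at the start.
  - **Robot:** It is clear of everything; the force reading is about 0.6 N, no more than at the start.
- **Not measured directly:** I had no joint readings, so I judged the button travel from the tip position, about 10 mm past first contact, and the lever positions from the images. Nothing in the checks disagreed.

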